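# Check the warming plate with the contact thermometer

### The arm

A 6-joint arm with a two-finger parallel gripper is mounted at the origin on the work surface. World frame = base frame: x ahead of the robot, y to its left, z up, the work surface at z = 0. Lengths are in m, angles in rad, forces in N, time in s.
With the tool pointing down it reaches from about 0.35 to 0.95 m from the base axis. Payload 17.4 kg.
Tool frame: the origin (TCP) lies midway between the tips of the shut fingers; the grasp point (between the pads) lies 19 mm behind it; z points along the fingers, y is the line along which they close (so a half turn about z gives the same grasp; the last joint's range is limited). The gripper opens to 93 mm and grips with 3 to 60 N. Pads are 15 mm wide; open, the fingers measure 128 mm over their backs; the gripper's body (75 mm by 188 mm) begins 65 mm behind the grasp point.
Start: joints at [-1.379, 0.116, 1.442, -0, 1.584, -0.038], TCP at [0.154, -0.657, 0.219] pointing down, gripper open.
Joint ranges: [-2.83, 2.83], [-0.83, 2.19], [0.07, 2.5], [-1.14, 4.28], [0.01, 3], [-2.97, 2.97]. Speed limits (rad/s): [1.89, 1.89, 2.22, 3.14, 3.14, 3.14].

### API

Orientations are given as a 3x3 rotation matrix whose columns are the frame's x, y, z axes.
In Python, from workcell import robot, vision gives the robot as it stands (robot), with the cameras (vision).
- The arm moves only by the tool pendant, called after "Request:" as name(argument=value, ...) on one line, values as JSON. Schema: {"type":"object","properties":{"steps":{"type":"array","items":{"type":"number"},"minItems":5,"maxItems":50},"only":{"type":"string"},"quiet":{"type":"boolean"},"lines":{"type":"string"}},"required":["steps"],"additionalProperties":false}. steps is one flat list of numbers that holds 1 to 10 rows one after another, with no inner brackets; each row has 5 numbers: dx, dy, dz in shares of the most that a row can go, 1 being 50 mm, then a turn about the tool's z in fractions of the full range, 1 being 2 pi rad, then the finger opening in m; each row shifts and turns the commanded pose from where the row before left it, along the tool's axes as they then stand; what a row does not reach is not made up. A row lasts 1/10 s, in which the tool goes at most 0.05 m and 0.15 rad, less where a joint would pass 70% of its speed; a pose out of reach is approached as far as the arm can. The fingers move at their own pace and stop on an object; the grip force is fixed at half the most. Time passes only in rows, so rows that do not move let the fingers close. The tool returns the time, the measured TCP pose, the force, the opening and the grip force at its end. only (a regular expression) keeps the lines of the reply that match it, lines (a string "A,B") keeps lines A to B, and quiet returns only ok. No shift or turn number may pass 1 either way. Input that does not fit is refused with a message, and nothing moves.
- robot.state(): the state, without advancing time (a new reading comes with each control period).
- vision.grab_frame(name): name is "scene" or "side" or "wrist"; returns a dict with "pixels" (420x560x3 uint8, blue, green, red), "intrinsics" (3x3 intrinsics, pixels), "R" (3x3) and "t" (3): a world point X has camera coordinates R X + t. Camera axes: x right, y down, z forward; pixel columns grow to the right and rows downward; lengths in m; the calibration is good to about 2 mm. A picture is of the moment at which its call begins. There is no depth.
- robot.finish_job(): hands the job in; it is judged then, once.
The state is a dict: "time_s": time; "joint_positions": joint angles; "dq": joint speeds; "tau": joint torques, N m; "tool_pos": TCP position; "ee_rot": TCP orientation; "force": force on the tool from outside, world axes, zero at the start; "moment": the same for the moment, N m; "finger_gap": finger opening in m; "grip_force": force on a finger pad.
Only numpy, scipy, OpenCV 4.12 (cv2) and the standard library are available. Lean on these libraries where they do the work, as an engineer would, in place of code of your own. Each camera call takes 0.05 s, during which the arm holds its last target. There are 200 camera calls.

### The job

Take the contact thermometer by its handle, lift it up and off its two-pronged hook, and set its sprung tip inside the ring engraved on the slide-warming plate (not at the square or the cross), the thermometer standing upright. Press gently, so that the tip is pushed in about halfway and never hard onto its stop, and finish while still holding it there like that, steady and in contact. Leave everything else on the bench where it stands.

Things in the scene. Friction and masses are not known exactly. Their poses are not given: they have to be found in the camera images.
- probe: contact thermometer hanging upright, about 140 g. Origin: centre of its collar's underside; z up its length. Collar: grey disc 50 mm across, z 0 to 6 mm. Handle to grip: white square bar 26 x 26 mm, flats facing x and y, z 6 to 80 mm. Steel shaft 14 mm thick down to z -62 mm, then a sprung rod with a copper tip, its flat end at z -85 mm when not pressed
- tip (a point): centre of the flat lower end of the probe's sprung tip (12 mm diameter); moves with the tip
- plunger (a joint): how far the probe's sprung tip is pushed in, m: 0 free (out), 0.012 fully in on its stop. Spring: about 0.6 N to start, 2.4 N at 6 mm, 4.2 N at 12 mm
- hanger: fixed hook stand. Origin on the bench straight under the hanging probe (which may be turned 0.25 rad about z). Two prongs 8 mm thick at y -16 and +16 mm run from a post at x +66 mm to x -35 mm, where they turn up. Prong tops, z 140 mm, carry the collar; upturned ends reach z 154 mm, the highest part. Raised over 14 mm the probe can leave towards -x only; raised over 100 mm, any way
- warmer: fixed slide-warming plate: white housing 170 x 140 mm (x, y) with a flat aluminium top face 156 x 126 mm, 50 mm above the bench, bearing three marks. Origin under its middle on the bench
- ring_mark: the spot to measure: a ring, 31 mm outer and 23 mm inner diameter, flat dark engraving on the warming plate's top face, origin at its centre level with that face (50 mm above the bench)
- square_mark: a square outline, 31 mm wide (not to be measured), flat dark engraving on the warming plate's top face, origin at its centre level with that face (50 mm above the bench)
- cross_mark: a plus-shaped cross, 31 mm wide (not to be measured), flat dark engraving on the warming plate's top face, origin at its centre level with that face (50 mm above the bench)
- flask: small clear culture flask lying flat, 122 x 60 x 24 mm (cap along its +x), bystander; origin under the middle of its body
- dish: closed clear culture dish, 60 mm diameter, 14 mm high, bystander; origin under its middle
- reagent: amber glass bottle, 64 mm diameter, 150 mm high, bystander; origin under its middle
- beaker: glass beaker, 70 mm diameter, 85 mm high, bystander; origin under its middle
- tip_box: grey pipette-tip box with a white lid, 120 x 85 x 60 mm, bystander; origin under its middle
- jar: white plastic jar, 60 mm diameter, 70 mm high, bystander; origin under its middle
- pen: white marker pen lying on the bench, 12 mm thick, 120 mm long, bystander; origin under its middle

How it is judged:
By the outcome, as a careful person would: the job done as asked, in the order asked, and still so for the second after the job is handed in, while the arm keeps its last pose, push and grip.
It also fails if it takes over 48 s, if anything falls off the work surface, if the arm or the gripper's body presses on something with over 40 N, if the wrist force passes 120 N, or if a joint passes its speed limit or range.

## Working session

There is one attempt and no reset: what is moved stays moved. The work goes in short steps, Python scripts to look and compute and a tool call to move; the robot and the scene stay as the last step left them, time stands still between calls to the robot, and variables do not carry over. Pictures are saved under pics/ and viewed, at most 10 in all, crops included, and the job is handed in when it is done.

```bash
mkdir -p pics; ls; python3 - <<'E'
from workcell import robot, vision
import cv2,pickle
d={}
for n in ("scene","side"):
    f=vision.grab_frame(n); cv2.imwrite(f"pics/{n}0.png",f["pixels"]); d[n]=f
pickle.dump(d,open("f0.pkl","wb"))
s=robot.state();print(s["time_s"],s["tool_pos"],s["ee_rot"],s["finger_gap"])
E
```

```text
pics
workcell.py
0.1 [ 0.1536799  -0.65709865  0.21797621] [[ 9.73720043e-01  2.27748180e-01 -2.10623936e-04]
 [ 2.27748276e-01 -9.73719530e-01  9.99486895e-04]
 [ 2.25426811e-05 -1.02118966e-03 -9.99999478e-01]] 0.09277249999409905
```

View pics/scene0.png

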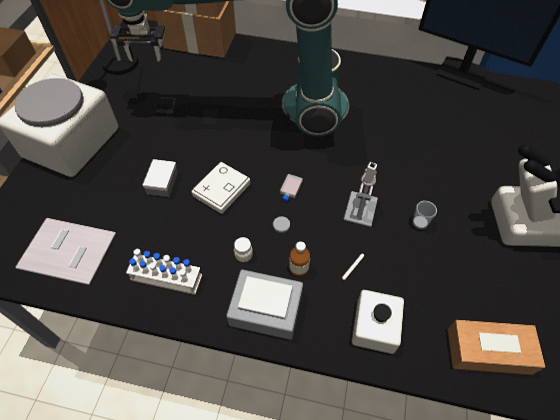

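View pics/side0.png

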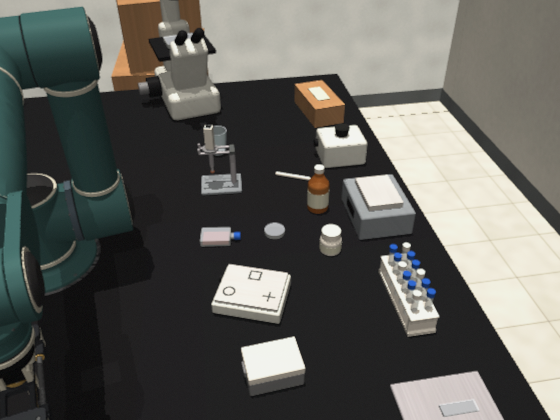

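The scene view shows the plate near (221,187) with its ring near (224,171), and the probe on its hanger near (368,178). In the side view the plate is near (252,292), its ring near (229,291), and the probe near (211,140). I'll enlarge both.

```bash
python3 - <<'E'
import cv2,pickle,numpy as np
d=pickle.load(open("f0.pkl","rb"))
def c(n,x,y,w,h): return cv2.resize(d[n]["pixels"][y:y+h,x:x+w],(400,300),interpolation=cv2.INTER_CUBIC)
# scales 5
cv2.imwrite("pics/c1.png",np.vstack([np.hstack([c("scene",330,155,80,60),c("scene",185,155,80,60)]),np.hstack([c("side",180,120,80,60),c("side",210,262,80,60)])]))
for n in d: print(n,d[n]["R"].tolist(),d[n]["t"],d[n]["intrinsics"].tolist())
E
```

```text
scene [[-0.2178569226617959, 0.9758392517959579, 0.016616735619168804], [0.8015456247796923, 0.1886076324612528, -0.5674079417613875], [-0.5568329845158829, -0.1102946763523338, -0.8232691611638737]] [ 0.12397413 -0.44792327  1.94883051] [[453.0020791081912, 0.0, 286.3351539575238], [0.0, 453.0020791081912, 206.87342845583203], [0.0, 0.0, 1.0]]
side [[0.9860655708351537, -0.16620376916487067, -0.007141227410793932], [-0.10611489011777495, -0.5953459609196373, -0.7964313008112918], [0.12811838318069288, 0.786091275827473, -0.6046868495007155]] [-0.64217388  0.15376739  1.49886211] [[542.6526080285761, 0.0, 278.08410109706773], [0.0, 542.6526080285761, 202.1855160267722], [0.0, 0.0, 1.0]]
```

View pics/c1.png

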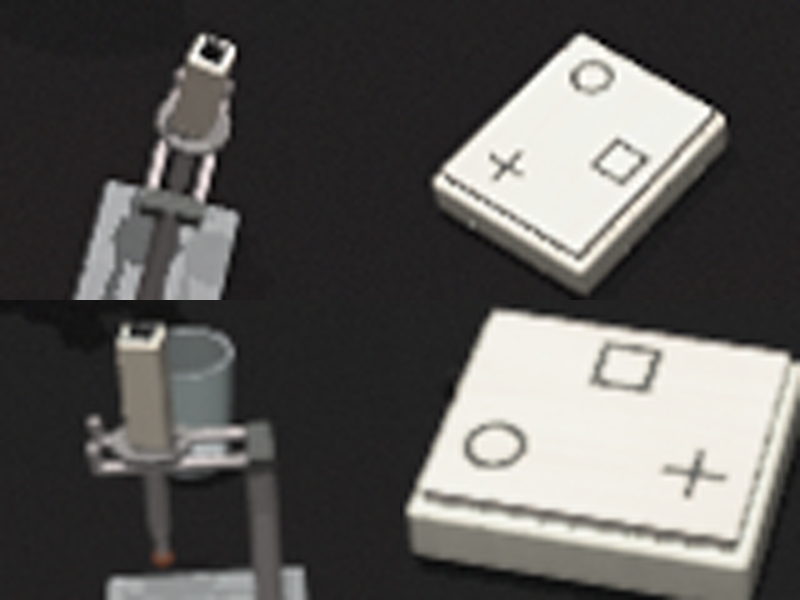

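The enlarged crops are scaled 5x. They put the ring at scene (223.4,170.4) and side (229,291), and the handle top at scene (372.5,165) and side (208.4,126.8).

```bash
cat > h.py <<'E'
import numpy as np
def onz(f,uv,z):
    r=f["R"].T@np.linalg.inv(f["intrinsics"])@np.array([uv[0],uv[1],1.]); c=-f["R"].T@f["t"]
    return c+r*(z-c[2])/r[2]
def proj(f,X):
    p=f["intrinsics"]@(f["R"]@np.asarray(X)+f["t"]); return p[:2]/p[2]
E
python3 - <<'E'
import pickle,numpy as np
from h import *
d=pickle.load(open("f0.pkl","rb"))
def q(n,x,y):
    i,j=x//400,y//300; o={(0,0):(330,155),(1,0):(185,155),(0,1):(180,120),(1,1):(210,262)}[(i,j)]
    return (o[0]+(x-400*i+.5)/5-.5,o[1]+(y-300*j+.5)/5-.5)
def P(l,n,x,y,z): print(l,n,onz(d[n],q(n,x,y),z).round(4))
P("ring","scene",592,77,.05);P("ring","side",495,445,.05)
P("square","scene",620,161,.05);P("square","side",626,367,.05)
P("cross","scene",506,165,.05);P("cross","side",695,473,.05)
P("top","scene",213,51,.22);P("top","side",142,334,.22)
for x,y in((205,34),(238,41),(224,72),(190,65)):P("c","scene",x,y,.22)
for x,y in((118,326),(163,322),(167,345),(120,348)):P("c","side",x,y,.22)
P("prong n a","side",95,465,.137);P("prong n b","side",250,463,.137)
P("prong f a","side",185,430,.137);P("prong f b","side",250,432,.137)
P("prongL","scene",160,150,.137);P("prongL","scene",153,185,.137)
P("prongR","scene",211,155,.137);P("prongR","scene",204,195,.137)
E
```

```text
ring scene [ 0.4858 -0.2581  0.05  ]
ring side [ 0.4853 -0.2584  0.05  ]
square scene [ 0.5553 -0.2158  0.05  ]
square side [ 0.5555 -0.2163  0.05  ]
cross scene [ 0.5775 -0.2938  0.05  ]
cross side [ 0.5789 -0.2936  0.05  ]
top scene [0.4825 0.2625 0.22  ]
top side [0.483  0.2609 0.22  ]
c scene [0.4693 0.2557 0.22  ]
c scene [0.4702 0.2774 0.22  ]
c scene [0.4984 0.2714 0.22  ]
c scene [0.4977 0.2493 0.22  ]
c side [0.4693 0.2734 0.22  ]
c side [0.4965 0.2734 0.22  ]
c side [0.4968 0.2449 0.22  ]
c side [0.4689 0.2463 0.22  ]
prong n a side [0.4465 0.2519 0.137 ]
prong n b side [0.5408 0.2373 0.137 ]
prong f a side [0.5043 0.2835 0.137 ]
prong f b side [0.5443 0.2738 0.137 ]
prongL scene [0.5048 0.2435 0.137 ]
prongL scene [0.5351 0.2426 0.137 ]
prongR scene [0.5011 0.2776 0.137 ]
prongR scene [0.5356 0.2768 0.137 ]
```

Units first: shifts go in shares of 50 mm and turns go in shares of 2 pi rad. So 0.04 m is 0.8, -0.035 m is -0.7, 0.103 rad is 0.0164.

Request:
pendant(steps=[0, 0, -0.6, 0.0164, 0.093, 0, 0, -0.6, 0.0164, 0.093, 0, 0, -0.6, 0.0164, 0.093, 0.8, 0, 0, 0, 0.093, 0.8, 0, 0, 0, 0.093, 0.8, 0, 0, 0, 0.093, 0.5, -0.7, 0, 0, 0.093, 0.5, -0.7, 0, 0, 0.093, 0.4, -0.7, 0, 0, 0.093, 0.4, -0.7, 0, 0, 0.093])

```text
time_s: 1.1
tool_pos: [0.375, -0.5328, 0.3081]
ee_rot: [[0.997, -0.079, -0.0], [-0.079, -0.997, 0.001], [-0.0, -0.001, -1.0]]
force: [0.2, -0.4, -0.5]
finger_gap: 0.093
grip_force: 0.0
```

Request:
pendant(steps=[0.3, -0.8, 0, 0, 0.093, 0.3, -0.8, 0, 0, 0.093, 0.3, -0.8, 0, 0, 0.093, 0, -0.8, 0, 0, 0.093, 0, -0.8, 0, 0, 0.093, 0, -0.8, 0, 0, 0.093, 0, -0.8, 0, 0, 0.093, 0, -0.8, 0, 0, 0.093, 0, -0.8, 0, 0, 0.093, 0, -0.8, 0, 0, 0.093])

```text
time_s: 2.1
tool_pos: [0.4504, -0.1376, 0.3085]
ee_rot: [[0.997, -0.079, -0.0], [-0.079, -0.997, 0.0], [-0.0, -0.0, -1.0]]
force: [1.1, -0.5, 0.2]
finger_gap: 0.0927
grip_force: 0.0
```

Converted, -0.04 m is -0.8.

Request:
pendant(steps=[0, -0.8, 0, 0, 0.093, 0, -0.8, 0, 0, 0.093, 0, -0.8, 0, 0, 0.093, 0, -0.8, 0, 0, 0.093, 0, -0.8, 0, 0, 0.093, 0, -0.8, 0, 0, 0.093, 0, -0.8, 0, 0, 0.093, 0, -0.8, 0, 0, 0.093, 0, -0.8, 0, 0, 0.093, 0, -0.8, 0, 0, 0.093])

```text
time_s: 3.1
tool_pos: [0.482, 0.2614, 0.3084]
ee_rot: [[0.997, -0.079, -0.0], [-0.079, -0.997, -0.0], [-0.0, 0.0, -1.0]]
force: [-0.1, -1.4, 0.4]
finger_gap: 0.093
grip_force: 0.0
```

Request:
pendant(steps=[0, 0, 0, 0, 0.093, 0, 0, 0, 0, 0.093, 0, 0, 0, 0, 0.093])

```text
time_s: 3.4
tool_pos: [0.4823, 0.2588, 0.3086]
ee_rot: [[0.997, -0.08, -0.0], [-0.08, -0.997, -0.0], [-0.0, 0.0, -1.0]]
force: [-0.6, -0.4, -0.7]
finger_gap: 0.0925
grip_force: 0.0
```

```bash
python3 - <<'E'
from workcell import robot, vision
import cv2,pickle
f=vision.grab_frame("wrist"); pickle.dump(f,open("w1.pkl","wb"))
cv2.imwrite("pics/w1.png",cv2.resize(f["pixels"],(800,600),interpolation=cv2.INTER_CUBIC))
E
```

```text
(no output)
```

View pics/w1.png

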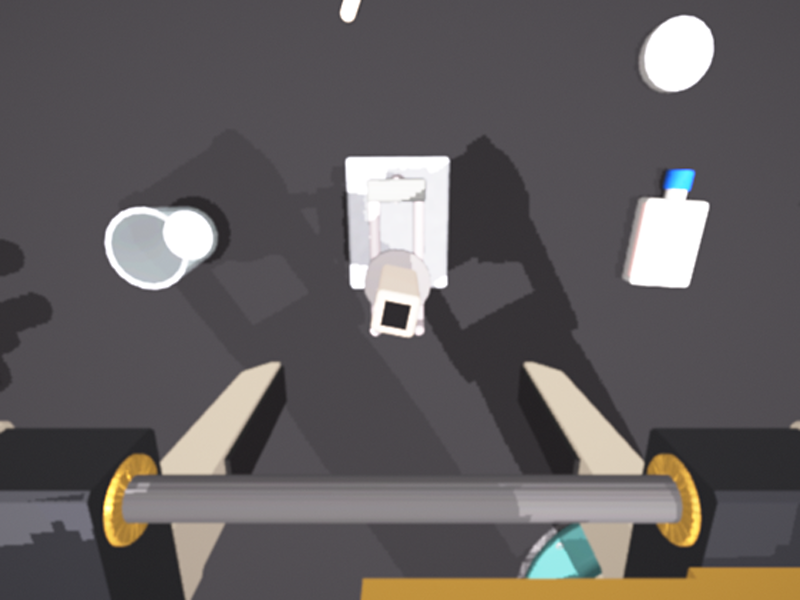

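The wrist view shows the hanger base aligned with the tool. The handle top is at about (397,314) and turned a little clockwise. I'll enlarge it to read the yaw.

```bash
python3 - <<'E'
import cv2,pickle
f=pickle.load(open("w1.pkl","rb"));
cv2.imwrite("pics/w1c.png",cv2.resize(f["pixels"][190:245,245:315],(700,550),interpolation=cv2.INTER_CUBIC))
E
```

```text
(no output)
```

View pics/w1c.png

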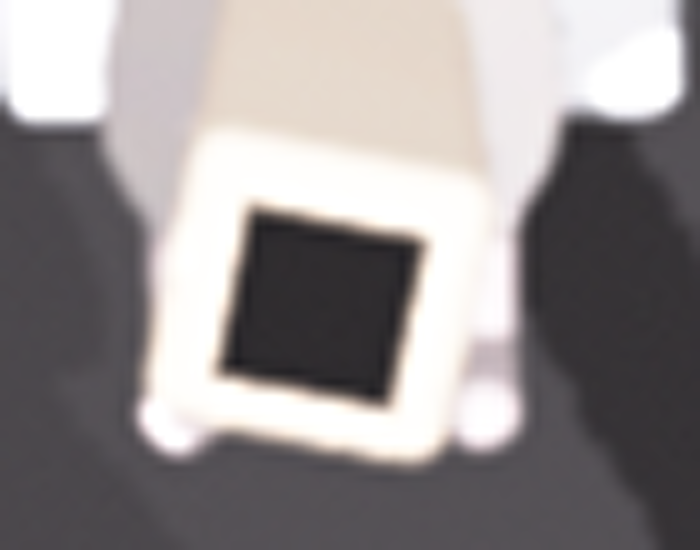

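The handle top's dark square has corners at (252,205), (425,240), (387,405) and (218,373) in the 10x crop.

```bash
python3 - <<'E'
import pickle,numpy as np
from h import *
from workcell import robot, vision
f=pickle.load(open("w1.pkl","rb"))
g=lambda x,y: onz(f,(245+(x+.5)/10-.5,190+(y+.5)/10-.5),.22)
C=np.array([g(*p) for p in((252,205),(425,240),(387,405),(218,373))]);print(C.round(4),C.mean(0))
for i in range(4):
    e=C[(i+1)%4]-C[i];print(np.arctan2(e[1],e[0])%(np.pi/2)-np.pi/2*0)
s=robot.state();R=s["ee_rot"];print(np.arctan2(R[1,0],R[0,0]),R.T@(C.mean(0)-s["tool_pos"]),s["tool_pos"])
E
```

```text
[[0.4902 0.2683 0.22  ]
 [0.4861 0.2543 0.22  ]
 [0.4718 0.2586 0.22  ]
 [0.4758 0.2725 0.22  ]] [0.48099483 0.26342319 0.22      ]
1.2823976137973543
1.2793710201232869
1.2921964610743788
1.2888972555134295
-0.08021181567909902 [-0.0017852  -0.00464847  0.08877686] [0.48238125 0.25865394 0.30877757]
```

Converted, 0.03 m is 0.6, -0.003 m is -0.06, 0.103 rad is 0.0164.

Request:
pendant(steps=[-0.02, -0.06, 0, 0.0164, 0.093, 0, 0, 0, 0.0164, 0.093, 0, 0, 0.6, 0, 0.093, 0, 0, 0.6, 0, 0.093, 0, 0, 0.6, 0, 0.093, 0, 0, 0.5, 0, 0.093, 0, 0, 0.44, 0, 0.093, 0, 0, 0, 0, 0.093, 0, 0, 0, 0, 0.093])

```text
time_s: 4.35
tool_pos: [0.4818, 0.262, 0.1725]
ee_rot: [[0.959, -0.282, 0.0], [-0.282, -0.959, 0.0], [0.0, -0.0, -1.0]]
force: [-0.2, 0.1, 0.7]
finger_gap: 0.093
grip_force: 0.0
```

```bash
python3 - <<'E'
from workcell import robot, vision
import cv2,pickle
a=vision.grab_frame("side");b=vision.grab_frame("scene")
import numpy as np
r=lambda f,x,y: cv2.resize(f["pixels"][y:y+75,x:x+50],(400,600),interpolation=cv2.INTER_CUBIC)
cv2.imwrite("pics/g1.png",np.hstack([r(a,185,100),r(b,345,130)]))
E
```

```text
(no output)
```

View pics/g1.png

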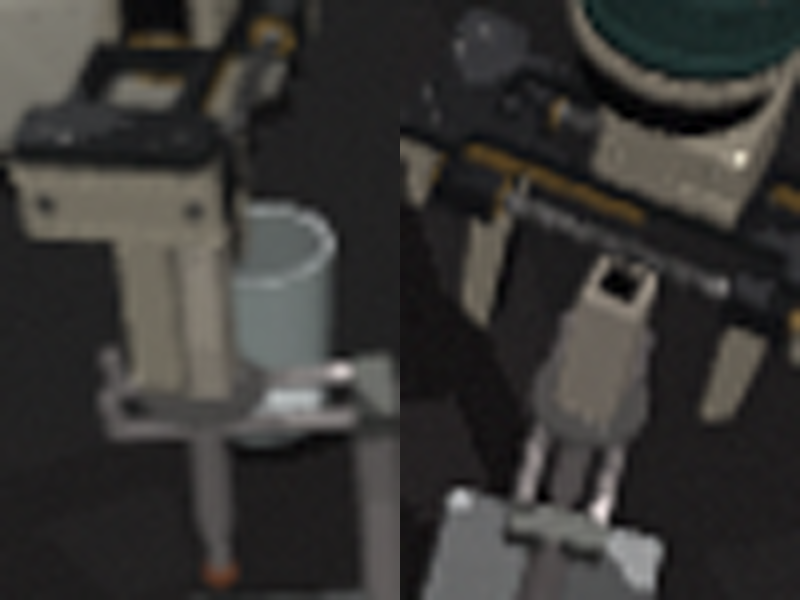

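The fingers straddle the handle, clear of the prongs and centred on it (handle top at about (620,280) in the right panel). Next I close them.

Request:
pendant(steps=[0, 0, 0, 0, 0.01, 0, 0, 0, 0, 0.01, 0, 0, 0, 0, 0.01, 0, 0, 0, 0, 0.01, 0, 0, 0, 0, 0.01, 0, 0, 0, 0, 0.01, 0, 0, 0, 0, 0.01, 0, 0, 0, 0, 0.01, 0, 0, 0, 0, 0.01, 0, 0, 0, 0, 0.01])

```text
time_s: 5.45
tool_pos: [0.4815, 0.2627, 0.1717]
ee_rot: [[0.96, -0.281, -0.0], [-0.281, -0.96, -0.0], [-0.0, 0.0, -1.0]]
force: [-1.0, -0.2, 0.4]
finger_gap: 0.026
grip_force: 30.0
```

Converted, -0.015 m is -0.3, -0.01 m is -0.2.

Request:
pendant(steps=[0, 0, -0.1, 0, 0.01, 0, 0, -0.2, 0, 0.01, 0, 0, -0.3, 0, 0.01, 0, 0, -0.3, 0, 0.01, 0, 0, -0.3, 0, 0.01, 0, 0, -0.3, 0, 0.01, 0, 0, -0.3, 0, 0.01, 0, 0, -0.3, 0, 0.01, 0, 0, -0.3, 0, 0.01, 0, 0, -0.1, 0, 0.01])

```text
time_s: 6.45
tool_pos: [0.4818, 0.2628, 0.2988]
ee_rot: [[0.96, -0.281, 0.002], [-0.281, -0.96, 0.001], [0.001, -0.001, -1.0]]
force: [-0.2, 0.2, -0.8]
finger_gap: 0.0255
grip_force: 30.0
```

```bash
python3 - <<'E'
from workcell import robot, vision
import cv2,numpy as np
a=vision.grab_frame("side");b=vision.grab_frame("scene")
r=lambda f,x,y: cv2.resize(f["pixels"][y:y+150,x:x+100],(400,600),interpolation=cv2.INTER_CUBIC)
cv2.imwrite("pics/g2.png",np.hstack([r(a,160,40),r(b,320,70)]))
E
```

```text
(no output)
```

View pics/g2.png

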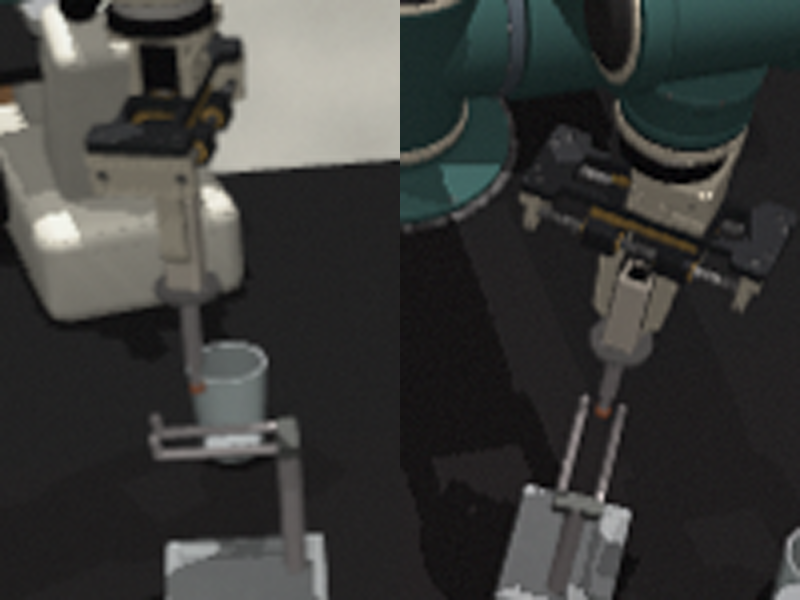

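The probe hangs upright in the grip and is clear of the prongs, with its copper tip about 4 cm above them. Next I carry it to the plate.

Converted, 0.0333 m is 0.666, 0.02 m is 0.4.

Request:
pendant(steps=[0.06, 0.2, 0, 0, 0.01, 0.12, 0.4, 0, 0, 0.01, 0.2, 0.666, 0, 0, 0.01, 0.2, 0.666, 0, 0, 0.01, 0.2, 0.666, 0, 0, 0.01, 0.2, 0.666, 0, 0, 0.01, 0.2, 0.666, 0, 0, 0.01, 0.2, 0.666, 0, 0, 0.01, 0.2, 0.666, 0, 0, 0.01, 0.2, 0.666, 0, 0, 0.01])

```text
time_s: 7.55
tool_pos: [0.4828, -0.0487, 0.2959]
ee_rot: [[0.96, -0.281, -0.001], [-0.281, -0.96, 0.0], [-0.001, 0.0, -1.0]]
force: [1.3, 0.7, -2.2]
finger_gap: 0.0259
grip_force: 30.0
```

Request:
pendant(steps=[0.2, 0.666, 0, 0, 0.01, 0.2, 0.666, 0, 0, 0.01, 0.2, 0.666, 0, 0, 0.01, 0.2, 0.666, 0, 0, 0.01, 0.2, 0.666, 0, 0, 0.01, 0.2, 0.666, 0, 0, 0.01, 0.12, 0.4, 0, 0, 0.01, 0.06, 0.2, 0, 0, 0.01, 0, 0, 0, 0, 0.01, 0, 0, 0, 0, 0.01])

```text
time_s: 8.55
tool_pos: [0.485, -0.2861, 0.2964]
ee_rot: [[0.96, -0.281, -0.0], [-0.281, -0.96, 0.0], [-0.0, -0.0, -1.0]]
force: [-0.6, -0.5, -0.7]
finger_gap: 0.026
grip_force: 30.0
```

Converted, 0.025 m is 0.5, 0.02 m is 0.4.

Request:
pendant(steps=[-0.08, -0.27, 0, 0, 0.01, -0.07, -0.27, 0, 0, 0.01, 0, 0, 0.4, 0, 0.01, 0, 0, 0.5, 0, 0.01, 0, 0, 0.5, 0, 0.01, 0, 0, 0.4, 0, 0.01, 0, 0, 0.3, 0, 0.01, 0, 0, 0.2, 0, 0.01, 0, 0, 0, 0, 0.01, 0, 0, 0, 0, 0.01])

```text
time_s: 9.55
tool_pos: [0.4858, -0.2585, 0.1825]
ee_rot: [[0.96, -0.281, 0.001], [-0.281, -0.96, -0.0], [0.001, 0.0, -1.0]]
force: [0.4, 0.2, -1.7]
finger_gap: 0.0256
grip_force: 30.0
```

```bash
python3 - <<'E'
from workcell import robot, vision
import cv2,numpy as np,pickle
a=vision.grab_frame("side");b=vision.grab_frame("scene");pickle.dump((a,b),open("p1.pkl","wb"))
r=lambda f,x,y: cv2.resize(f["pixels"][y:y+75,x:x+50],(400,600),interpolation=cv2.INTER_CUBIC)
cv2.imwrite("pics/p1.png",np.hstack([r(a,205,235),r(b,200,120)]))
E
```

```text
(no output)
```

View pics/p1.png

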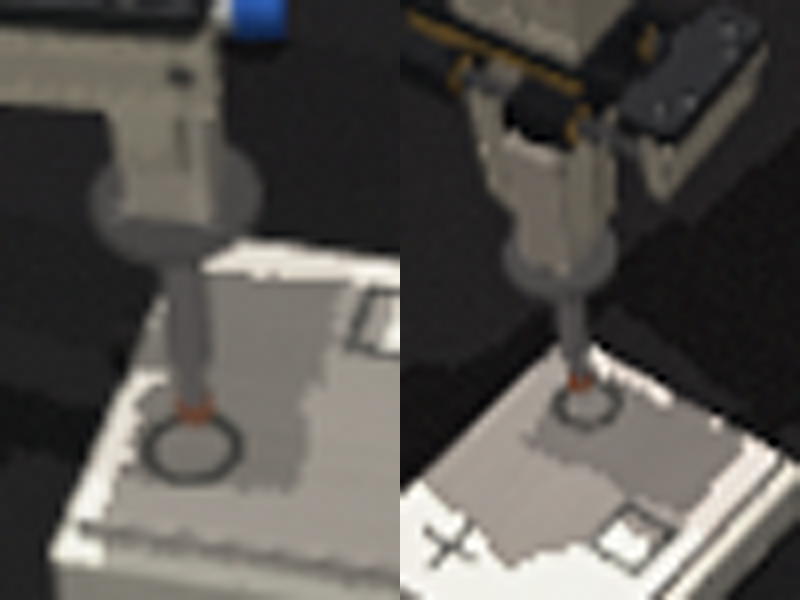

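The copper tip hovers just over the ring: its end face is at about (194,415) in the side panel and (581,383) in the scene panel, with ring centres at (193,449) and (586,402).

```bash
python3 - <<'E'
import pickle,numpy as np
from h import *
from scipy.optimize import least_squares
a,b=pickle.load(open("p1.pkl","rb"))
qa=lambda x,y:np.array((205+(x+.5)/8-.5,235+(y+.5)/8-.5)); qb=lambda x,y:np.array((200+(x-400+.5)/8-.5,120+(y+.5)/8-.5))
for n,p,q in(("tip",qa(194,415),qb(581,383)),("ring",qa(193,449),qb(586,402))):
    s=least_squares(lambda X:np.r_[proj(a,X)-p,proj(b,X)-q],[.48,-.26,.05]);print(n,s.x.round(4),s.fun.round(2),onz(a,p,.05).round(4),onz(b,q,.05).round(4))
E
```

```text
tip [ 0.4866 -0.2594  0.0653] [-0.01 -0.01 -0.01  0.02] [ 0.4871 -0.2446  0.05  ] [ 0.4748 -0.2646  0.05  ]
ring [ 0.4854 -0.259   0.0502] [-0.02 -0.01 -0.02  0.02] [ 0.4855 -0.2588  0.05  ] [ 0.4851 -0.259   0.05  ]
```

Converted, 0.004 m is 0.08, -0.001 m is -0.02.

```bash
cat > avg.py <<'E'
from workcell import robot, vision
import numpy as np
F=[];Z=[]
for _ in range(10):
    vision.grab_frame("wrist");s=robot.state();F.append(s["force"]);Z.append(s["tool_pos"])
print(np.mean(F,0).round(2),np.std(F,0).round(2),np.mean(Z,0).round(5),s["time_s"])
E
```

Request:
pendant(steps=[-0.02, 0, 0.08, 0, 0.01, 0, 0, 0.08, 0, 0.01, 0, 0, 0.06, 0, 0.01, 0, 0, 0, 0, 0.01, 0, 0, 0, 0, 0.01, 0, 0, 0, 0, 0.01])

```text
time_s: 10.25
tool_pos: [0.4846, -0.2585, 0.1708]
ee_rot: [[0.96, -0.281, 0.0], [-0.281, -0.96, -0.0], [0.0, 0.0, -1.0]]
force: [0.7, -0.3, -0.9]
finger_gap: 0.0261
grip_force: 30.0
```

```bash
python3 avg.py
```

```text
[-0.1   0.02 -1.33] [0.49 0.6  0.2 ] [ 0.4846  -0.25843  0.17072] 10.75
```

Request:
pendant(steps=[0, 0, 0.04, 0, 0.01, 0, 0, 0.04, 0, 0.01, 0, 0, 0.02, 0, 0.01, 0, 0, 0.02, 0, 0.01, 0, 0, 0.02, 0, 0.01, 0, 0, 0, 0, 0.01, 0, 0, 0, 0, 0.01, 0, 0, 0, 0, 0.01])

```text
time_s: 11.55
tool_pos: [0.4846, -0.2584, 0.1638]
ee_rot: [[0.96, -0.281, 0.0], [-0.281, -0.96, -0.0], [0.0, -0.0, -1.0]]
force: [0.2, -0.3, -0.5]
finger_gap: 0.026
grip_force: 30.0
```

```bash
python3 avg.py
```

```text
[0.   0.12 0.04] [0.44 0.53 0.44] [ 0.48458 -0.25842  0.16368] 12.05
```

Converted, 0.0012 m is 0.024, 0.001 m is 0.02.

Request:
pendant(steps=[0, 0, 0.02, 0, 0.01, 0, 0, 0.02, 0, 0.01, 0, 0, 0.024, 0, 0.01, 0, 0, 0, 0, 0.01, 0, 0, 0, 0, 0.01, 0, 0, 0, 0, 0.01, 0, 0, 0, 0, 0.01, 0, 0, 0, 0, 0.01])

```text
time_s: 12.85
tool_pos: [0.4846, -0.2585, 0.1605]
ee_rot: [[0.96, -0.281, 0.0], [-0.281, -0.96, -0.0], [0.0, 0.0, -1.0]]
force: [-0.6, 0.8, 1.2]
finger_gap: 0.0258
grip_force: 30.0
```

```bash
python3 avg.py; python3 avg.py
python3 - <<'E'
from workcell import robot, vision
import cv2,numpy as np
a=vision.grab_frame("side");b=vision.grab_frame("scene")
r=lambda f,x,y: cv2.resize(f["pixels"][y:y+75,x:x+50],(400,600),interpolation=cv2.INTER_CUBIC)
cv2.imwrite("pics/p2.png",np.hstack([r(a,205,235),r(b,200,120)]))
E
```

```text
[0.02 0.08 1.46] [0.4  0.42 0.53] [ 0.48457 -0.25842  0.16046] 13.35
[0.16 0.01 1.24] [0.49 0.37 0.37] [ 0.48457 -0.25842  0.16045] 13.85
```

View pics/p2.png

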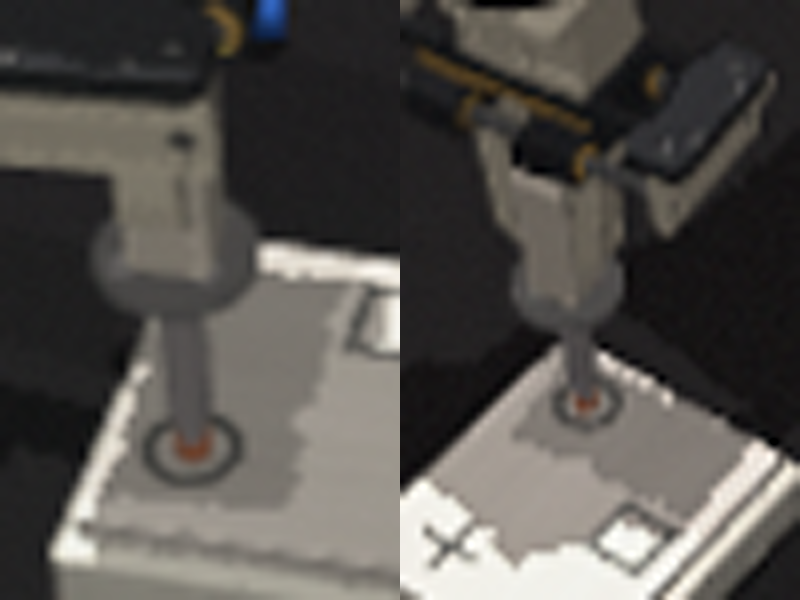

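The tip stands centred in the ring, at about (194,450) side and (587,402) scene. The force has risen about 2.7 N, which means it is pushed in about 6–7 mm, and it holds steady.

```bash
python3 -c "
from workcell import robot, vision
print(robot.finish_job())"
```

```text
the job is handed in; nothing more can be done
None
```

I handed the job in with the thermometer still held upright and steady, its tip centred in the ring and pushed in about 6–7 of its 12 mm (roughly 2.7 N).

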